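# Clear the light plinth and hold the slanted sample tube upright over it

## Task

The lit inspection plinth is blocked by the steel canister with the arch handle: lift the canister off and set it down upright on the bench beside the plinth, then let go of it. Then draw the red-capped sample tube out of its slanted rest, turn it upright with the cap on top, and hold it raised over the middle of the lit panel, its foot about 5 to 12 cm above the panel and touching nothing but the gripper. Finish while still holding the tube there, steady; leave the white bottle, the vial and the roll of black tape where they are.

Things in the scene. Friction and masses are not known exactly. Their poses are not given: they have to be found in the camera images.
- plinth: white square light plinth, 100 x 100 mm, 40 mm high, with a lit 84 mm panel in its top; fixed. Origin: centre of its underside on the bench; z up. It and the slanted rest stand left and right of each other, either way round
- panel (a point): centre of the lit panel, on the plinth's top face (40 mm above the bench). Round it: bench front edge at x 0.33, left edge at y 0.02; free bench in front of plinth and rest (x 0.38 to 0.48, y -0.05 to -0.33). A balance with a glass hood, about 0.3 m tall, stands to the right (y -0.33 to -0.55, x over 0.48), an autosampler on the left bench (y over 0.1)
- canister: closed steel canister, 88 mm diameter (lid rim 91 mm), body with lid 82 mm high, about 0.35 kg, standing on the plinth at the start. Too wide for the gripper, but it has a rigid arch handle across the top along the canister's own y axis. Origin: centre of its underside; z up
- handle (a point): centre of the black grip of the arch handle, 130 mm above the canister's underside: a level bar, 14 mm diameter, 56 mm long along the canister's y; free space of 41 mm below the bar's underside down to the lid. The arch's legs stand at y = +-39 mm
- rest: slanted rest for one tube; fixed. Grey base plate 100 x 70 x 12 mm with a blue sleeve (outside 42 mm, inside 34 mm diameter, 65 mm deep inside) that leans 35 degrees from vertical. Origin: centre of the base's underside; the sleeve's upper end leans towards the rest's own -x, which faces roughly the robot
- mouth (a point): centre of the sleeve's open upper end, about 85 mm above the bench
- tube: clear sealed sample tube with a brown core inside and a red screw cap, 120 mm long, about 90 g: body 29 mm diameter with a tapered foot, cap 33 mm diameter and 22 mm long (98 to 120 mm from the foot). It lies loosely in the sleeve, sunk about 65 mm, leaning 35 degrees. Origin: centre of its foot end; its z axis runs along the tube to the cap (up when the tube is upright)
- white_bottle: small white plastic bottle with a white ribbed cap, 48 mm diameter, 87 mm high, standing near the bench's front edge on the right; origin: centre of its underside. Leave it alone
- vial: small vial with blue cap, 23 mm diameter, 52 mm high, standing near the bench's front edge; origin: centre of its underside. Leave it alone
- tape_roll: roll of black tape on a tan core, lying flat, 59 mm diameter, 19 mm high, near the front edge of the left bench; origin: centre of its underside. Leave it alone
Not all that is in view belongs to the job. Leave any orange or turquoise look-alike of the canister alone.

How it is judged (in metres and radians):
On the way, in this order (a step that is already met when the one before it is completed fails the run):
1. the canister is lifted clear of the plinth (contact force between canister and plinth below 0.05 N and height (world z) of canister above 0.045 m and angle between canister's own z axis and vertical below 0.35 rad), for 0.1 s.
2. the canister stands upright on the bench beside the plinth, let go (height (world z) of canister between -0.006 and 0.006 m and angle between canister's own z axis and vertical below 0.1 rad and horizontal distance between canister and plinth below 0.35 m and contact force between canister and the fingers below 0.2 N and linear speed of canister below 0.02 m/s), for 0.3 s.
3. the tube is drawn clear of its rest, in the gripper (contact force between tube and the fingers above 1 N and contact force between tube and rest below 0.05 N and height (world z) of tube above 0.07 m), for 0.2 s.
At the end, for the whole second after the job is handed in: Canister upright (0.1 rad), released, on the bench within 0.35 m of the plinth; tube held still by the fingers only, cap up within 0.14 rad, foot within 25 mm of the panel centre (plan) and 35-150 mm above it; bottle, vial, tape within 20 mm of their places (all of step 2 and contact force between each of canister, tube and plinth below 0.05 N and angle between tube's own z axis and vertical below 0.14 rad and horizontal distance between tube and panel below 0.025 m and z of tube in the frame of panel between 0.035 and 0.15 m and contact force between tube and the fingers above 1 N and contact force between tube and rest below 0.05 N and contact force between tube and canister below 0.05 N and linear speed of tube below 0.03 m/s and angular speed of tube below 0.2 rad/s and distance of each of white_bottle, vial, tape_roll from where it was at the start of the episode below 0.02 m); the arm keeps its last pose, push and grip.
It fails at once if the canister is tipped over (angle between canister's own z axis and vertical above 0.7 rad).
It fails at once if the white bottle is disturbed (distance of white_bottle from where it was at the start of the episode above 0.03 m).
It fails at once if the vial is disturbed (distance of vial from where it was at the start of the episode above 0.03 m).
It fails at once if the tape roll is disturbed (distance of tape_roll from where it was at the start of the episode above 0.03 m).
It also fails if it takes over 64 s, if anything falls off the work surface, if the arm or the gripper's body presses on something with over 40 N, if the wrist force passes 120 N, or if a joint passes its speed limit or range.

## Robot

A 6-joint arm with a two-finger parallel gripper is mounted at the origin on a cart in front of the work surface, level with it; the furniture and walls round the work are solid. World frame = base frame: x ahead of the robot, y to its left, z up, the work surface at z = 0. Lengths are in mm, angles in rad, forces in N, time in s.
With the tool pointing down it reaches from about 300 to 775 mm from the base axis. Payload 14.6 kg.
Tool frame: the origin (TCP) lies midway between the tips of the shut fingers; the grasp point (between the pads) lies behind it (manip.grip_depth is the z of the grasp point in the tool frame, in mm); z points along the fingers, y is the line along which they close (so a half turn about z gives the same grasp; the last joint's range is limited). The gripper opens to 94 mm and grips with 3 to 60 N. Pads are 16 mm wide; open, the fingers measure 119 mm over their backs; the gripper's body (75 mm by 177 mm) begins 78 mm behind the grasp point.
Start: joints at [-1.4, 0.3, 1.521, -0, 1.321, -0.067], TCP at [129.554, -534.514, 205.446] pointing down, gripper open.
Joint ranges: [-3.03, 3.03], [-0.79, 2.21], [0.23, 2.52], [-1.04, 4.18], [0, 3.07], [-2.55, 2.55]. Speed limits (rad/s): [2.22, 2.22, 2.57, 3.14, 3.14, 3.14].

## Interface

Orientations are given as [roll, pitch, yaw] about the fixed x, y, z axes, in that order (R = Rz(yaw) Ry(pitch) Rx(roll)).
In Python, from cell import manip gives the robot as it stands.
- The arm moves only by the shell command python3 -m creep 'ROWS' [OPENING] [FORCE]. ROWS is a JSON list of rows, 1 to 5 of them, each of 6 numbers: dx, dy, dz in mm, then a rotation vector rx, ry, rz in rad; each row is the pose to reach, as a shift and turn from the pose commanded when the command began, along the tool's axes at that moment; what a row does not reach only later rows make up. A row lasts 1/10 s, in which the tool goes at most 50 mm and 0.15 rad, less where a joint would pass 70% of its speed; a pose out of reach is approached as far as the arm can. OPENING is the finger opening in mm, set as the command begins (- or left out keeps the last). The fingers move at their own pace and stop on an object; FORCE is the grip in N (left out, the last holds). Time passes only in rows, so rows that do not move let the fingers close. It prints the time, the measured TCP pose, the force, the opening and the grip force at its end.
- manip.read_state(): the state, without advancing time (a new reading comes with each control period).
- manip.camera(name): name is "side" or "top"; returns (picture, depth): 480x640x3 uint8, red, green, blue; 480x640 float32, mm along the optical axis (not along the pixel's ray), 0 where there is no reading.
- manip.camera_info(name): a dict with "K" (3x3 intrinsics, pixels), "rvec" (rotation vector, rad) and "tvec" (3), from world to camera coordinates, as OpenCV has them. Camera axes: x right, y down, z forward; pixel columns grow to the right and rows downward; lengths in mm; the calibration is good to about 2 mm. A picture is of the moment at which its call begins. camera_info takes no time and is no camera call.
- manip.sign_off(): hands the job in; it is judged then, once.
The state is a dict: "clock": time; "joints": joint angles; "qd": joint speeds; "effort": joint torques, N m; "eef_pos": TCP position; "eef_rot": TCP orientation; "wrist_force": force on the tool from outside, world axes, zero at the start; "moment": the same for the moment, N m; "finger_gap": finger opening in mm; "finger_force": force on a finger pad.
Only numpy, scipy, OpenCV 4.12 (cv2) and the standard library are available. Lean on these libraries where they do the work, as an engineer would, in place of code of your own. Each camera call takes 0.05 s, during which the arm holds its last target. There are 200 camera calls.

## Working session

There is one attempt and no reset: what is moved stays moved. The work goes in short steps, Python scripts to look and compute and a shell command to move; the robot and the scene stay as the last step left them, time stands still between calls to the robot, and variables do not carry over. Pictures are saved under pics/ and viewed, at most 10 in all, crops included, and the job is handed in when it is done.

```bash
mkdir -p pics; ls
python3 - <<'E'
from cell import manip
import cv2,numpy as np
for n in("top","side"):
    p,d=manip.camera(n); cv2.imwrite(f"pics/{n}0.png",p[:,:,::-1]); np.save(f"{n}0.npy",d); np.save(f"{n}0rgb.npy",p)
    i=manip.camera_info(n); print(n,i)
print(manip.read_state(), manip.grip_depth)
E
```

```text
pics
top {'K': array([[519.88161078,   0.        , 315.52058087],
       [  0.        , 519.88161078, 228.55987804],
       [  0.        ,   0.        ,   1.        ]]), 'rvec': array([ 2.1697958 , -2.17195873,  0.14309239]), 'tvec': array([-224.58839122,  534.13657783, 1505.52391132])}
side {'K': array([[446.61373768,   0.        , 318.03326882],
       [  0.        , 446.61373768, 236.724701  ],
       [  0.        ,   0.        ,   1.        ]]), 'rvec': array([ 0.44020726, -2.52839417,  1.44354011]), 'tvec': array([432.56813352, 287.10152802, 845.29064357])}
{'clock': 0.1, 'joints': array([-1.39959509e+00,  3.00415280e-01,  1.52148644e+00, -1.20009152e-05,
        1.32068083e+00, -6.65601674e-02]), 'qd': array([ 0.00093638, -0.0015331 , -0.0016251 , -0.00018505, -0.00111637,
        0.00095606]), 'effort': array([ 1.10610115e-03, -5.32646334e+01, -3.53282797e+01,  7.09521957e-02,
        2.35550426e-02, -3.87940679e-05]), 'eef_pos': array([ 129.51841971, -534.30869224,  204.95697836]), 'eef_rot': array([-3.14060418e+00, -5.42401078e-05,  2.37764355e-01]), 'wrist_force': array([ 0.99918401,  0.33027116, -0.14458652]), 'moment': array([-0.0053656 , -0.00491273, -0.00851973]), 'finger_force': 0.0, 'finger_gap': 94.15300956263076} -18.8
```

View pics/top0.png

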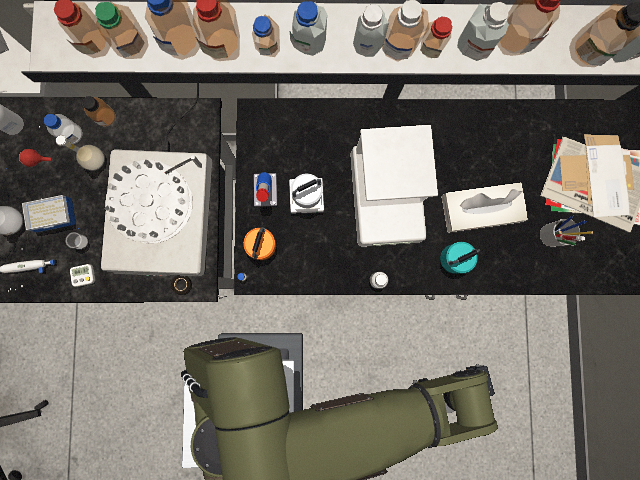

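View pics/side0.png

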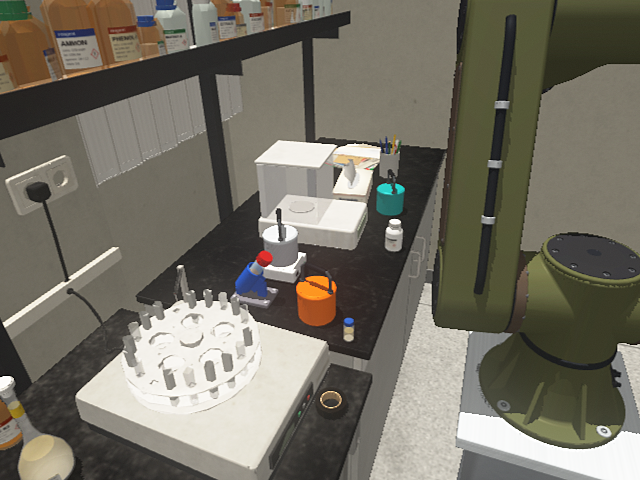

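The top view shows three canisters. The steel one is on the white plinth at (306,192), an orange one at (259,244) and a turquoise one at (460,258). The steel one fits: it is grey and stands on the plinth. The rest with the red cap is at (264,188), the vial at (241,277), the bottle at (379,281) and the tape at (181,285). I'll confirm in a crop and measure.

```bash
cat > h.py <<'E'
from cell import manip
import cv2,numpy as np
from scipy.spatial.transform import Rotation as Ro
def cam(n):
    i=manip.camera_info(n); return i["K"],cv2.Rodrigues(i["rvec"])[0],i["tvec"].reshape(3)
def world(n,d):
    K,R,t=cam(n); v,u=np.mgrid[:480,:640]
    c=np.stack([(u-K[0,2])/K[0,0]*d,(v-K[1,2])/K[1,1]*d,d],-1)
    return (c-t)@R
def ray(n,u,v,z):
    K,R,t=cam(n); o=-R.T@t; r=R.T@np.linalg.inv(K)@[u,v,1]; return o+r*(z-o[2])/r[2]
def two(a,ua,b,ub):   # closest point of two rays
    A=[];B=[]
    for n,(u,v) in((a,ua),(b,ub)):
        K,R,t=cam(n);o=-R.T@t;r=R.T@np.linalg.inv(K)@[u,v,1];r/=np.linalg.norm(r);P=np.eye(3)-np.outer(r,r);A.append(P);B.append(P@o)
    return np.linalg.lstsq(np.vstack(A),np.hstack(B),rcond=None)[0]
def snap(n):
    p,d=manip.camera(n); return p,d,world(n,d),cv2.cvtColor(p,cv2.COLOR_RGB2HSV)
E
python3 - <<'E'
from h import *
D={}
for n in("top","side"):
    p=np.load(n+"0rgb.npy");d=np.load(n+"0.npy");D[n]=(p,d,world(n,d),cv2.cvtColor(p,cv2.COLOR_RGB2HSV))
def rep(name,n,m,box):
    u0,u1,v0,v1=box;k=np.zeros((480,640),bool);k[v0:v1,u0:u1]=1;W=D[n][2];m=m&k&(D[n][1]>0)
    v,u=np.nonzero(m);q=W[m]
    if len(q)==0: print(name,"none");return
    xy=q[:,:2]-q[:,:2].mean(0);e,V=np.linalg.eigh(xy.T@xy/len(q))
    print(name,n,len(q),"px",u.mean().round(1),v.mean().round(1),"mean",q.mean(0).round(1),"med",np.median(q,0).round(1),"min",q.min(0).round(),"max",q.max(0).round(),"ax",np.degrees(np.arctan2(V[1,1],V[0,1])).round(1),np.sqrt(e).round(1))
bx={"top":(240,335,165,225),"side":(225,325,200,320)}
ox={"top":(235,285,220,270),"side":(290,345,265,330)}
for n in D:
    p,d,W,H=D[n]; z=W[...,2]
    rep("handle",n,(H[...,2]<80)&(z>150),bx[n])
    rep("lid",n,(z>115)&(z<130),(285,330,170,218) if n=="top" else (255,305,200,270))
    rep("plinth",n,(H[...,1]<40)&(z>34)&(z<46)&(H[...,2]>150),(285,330,170,218) if n=="top" else (255,325,220,300))
    red=((H[...,0]<8)|(H[...,0]>172))&(H[...,1]>150)&(H[...,2]>90)
    rep("cap",n,red,bx[n])
    rep("blue",n,(H[...,0]>100)&(H[...,0]<130)&(H[...,1]>120),bx[n])
    rep("base",n,(z>6)&(z<17)&(H[...,2]>90),(250,282,165,212) if n=="top" else (225,285,260,312))
    rep("orange",n,(H[...,0]>8)&(H[...,0]<22)&(H[...,1]>150),ox[n])
    rep("ohandle",n,(H[...,2]<80)&(z>95)&(z<160),ox[n])
    rep("vialcap",n,(H[...,0]>100)&(H[...,0]<130)&(H[...,1]>120),(230,250,265,290) if n=="top" else (335,360,312,345))
a=cv2.resize(D["top"][0][165:275,225:335],(400,400),interpolation=2);b=cv2.resize(D["side"][0][195:345,220:370],(400,400),interpolation=2)
cv2.imwrite("pics/crop.png",np.hstack([a,b])[:,:,::-1])
E
```

```text
handle top 101 px 306.3 185.4 mean [ 635.7 -198.   173. ] med [ 636.3 -197.   174. ] min [ 617. -236.  153.] max [ 653. -161.  183.] ax 115.7 [ 3.  20.4]
lid top 626 px 306.4 189.6 mean [ 633.9 -198.   121.3] med [ 630.6 -197.   121.1] min [ 593. -242.  115.] max [ 682. -155.  130.] ax -148.3 [22.1 24.4]
plinth top 199 px 304.3 201.5 mean [ 614.  -191.9   38.6] med [ 602.9 -173.3   38.3] min [ 585. -247.   34.] max [ 685. -146.   46.] ax 80.8 [27.3 39. ]
cap top 126 px 262.0 194.7 mean [618.  -74.4 128. ] med [617.8 -74.1 128.7] min [601. -91.   9.] max [638. -58. 141.] ax 174.4 [8.4 9. ]
blue top 178 px 264.9 180.8 mean [669.2 -77.5  71.2] med [671.2 -75.6  75.9] min [ 573. -216.   -1.] max [711. -52. 172.] ax 49.8 [16.7 27.7]
base top 254 px 266.3 190.1 mean [653.2 -77.   11.3] med [650.4 -93.9  11.4] min [ 607. -107.    6.] max [707. -39.  17.] ax 172.6 [26.5 31.8]
orange top 700 px 259.6 243.7 mean [485.4 -64.3  76.6] med [484.3 -68.6  80.2] min [ 444. -106.   -7.] max [542.  -8. 138.] ax 68.2 [22.3 25.6]
ohandle top 111 px 257.2 241.8 mean [485.9 -62.7 132.4] med [485.5 -62.5 13
[... 829 characters left out ...]
.5 282.0 mean [657.9 -62.3  50.9] med [656.2 -59.2  49.5] min [ 622. -205.   -2.] max [744. -47.  99.] ax 158.6 [15.7 25.3]
base side 386 px 258.8 294.2 mean [643.5 -71.6  11.9] med [639.  -52.8  12.1] min [ 605. -150.    6.] max [704. -33.  17.] ax 75.4 [25.7 39.5]
orange side 1663 px 315.9 300.7 mean [480.6 -39.9  56.7] med [479.4 -32.5  64.8] min [ 442. -196.   -2.] max [578. -14. 113.] ax 149.5 [22.3 25.5]
ohandle side 190 px 316.1 270.9 mean [485.3 -57.3 125. ] med [482.5 -56.2 129.5] min [445. -73.  95.] max [527. -44. 139.] ax 163.8 [ 2.7 26.5]
vialcap side 73 px 348.5 321.6 mean [393.9  -5.6  48.5] med [392.9  -2.3  51.3] min [383. -68.  -1.] max [422.   5.  55.] ax 114.7 [ 5.  14.5]
```

View pics/crop.png

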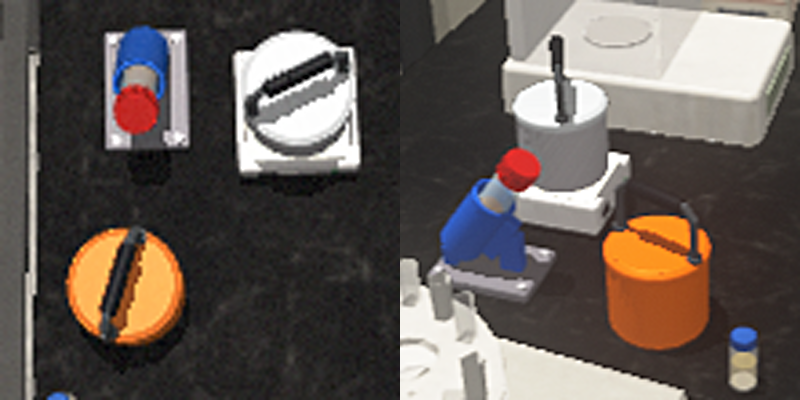

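The crop shows the steel canister on the plinth, with its handle running from lower left to upper right in the top view. The red-capped tube leans towards the robot, and the orange look-alike stands in front of the rest. Next I'll work out the move over the handle.

```bash
cat >> h.py <<'E'
def go(pos,rot):  # shift/turn in tool axes to a world TCP target; rot=Rotation
    s=manip.read_state(); R=Ro.from_euler("xyz",s["eef_rot"])
    d=R.inv().apply(np.array(pos)-s["eef_pos"]); r=(R.inv()*rot).as_rotvec()
    print("clock",s["clock"],"d",d.round(1),"r",r.round(3),"rows>=",max(np.linalg.norm(d)/50,np.linalg.norm(r)/.15).round(1))
def down(yaw): return Ro.from_euler("xyz",[np.pi,0,np.radians(yaw)])
E
python3 -c "
from h import *
go((430,-270,260),down(91));go((635,-198.5,250),down(116.5))"
```

```text
clock 0.1 d [ 354.3 -186.2  -54.8] r [-1.00e-03 -1.00e-03 -1.35e+00] rows>= 9.0
clock 0.1 d [ 570.4 -207.3  -44.8] r [-1.000e-03 -1.000e-03 -1.796e+00] rows>= 12.2
```

```bash
python3 -m creep '[[35,-19,-12,0,0,-0.13],[71,-37,-24,0,0,-0.27],[106,-56,-36,0,0,-0.4],[142,-75,-48,0,0,-0.54],[177,-93,-55,0,0,-0.67]]'
python3 -c "
from h import *
go((430,-270,260),down(91))"
```

```text
clock: 0.6
eef_pos: [280.7, -401.2, 261.2]
eef_rot: [3.141, 0.0, 0.913]
wrist_force: [-0.1, -1.3, 1.0]
finger_gap: 94.1
finger_force: 0.0
clock 0.6 d [195.1  38.    1.2] r [ 0.     0.    -0.675] rows>= 4.5
```

```bash
python3 -m creep '[[39,8,0,0,0,-0.14],[78,15,0,0,0,-0.27],[117,23,0,0,0,-0.41],[156,30,0,0,0,-0.54],[195,38,0,0,0,-0.675]]' 70
python3 -c "
from h import *
go((635,-198.5,240),down(116.5))"
```

```text
clock: 1.1
eef_pos: [430.6, -270.7, 260.3]
eef_rot: [-3.141, -0.0, 1.588]
wrist_force: [1.2, -0.1, -0.4]
finger_gap: 70.0
finger_force: 0.0
clock 1.1 d [ 68.7 205.7  20.2] r [-0.    -0.    -0.445] rows>= 4.4
```

```bash
python3 -m creep '[[14,41,4,0,0,-0.09],[27,82,8,0,0,-0.18],[41,123,12,0,0,-0.27],[55,165,16,0,0,-0.36],[69,206,20,0,0,-0.445]]' 60
python3 -m creep '[[0,0,0,0,0,0],[0,0,0,0,0,0]]'
python3 -c "
from h import *
go((635.5,-198.5,154),down(116.5))"
```

```text
clock: 1.6
eef_pos: [636.3, -199.7, 239.8]
eef_rot: [-3.141, -0.0, 2.032]
wrist_force: [-0.1, 0.1, 0.9]
finger_gap: 59.8
finger_force: 0.0
clock: 1.8
eef_pos: [634.9, -200.2, 239.1]
eef_rot: [-3.14, -0.001, 2.028]
wrist_force: [0.6, 0.2, 0.4]
finger_gap: 60.0
finger_force: 0.0
clock 1.8 d [ 1.2  1.5 85.1] r [-0.002 -0.001 -0.005] rows>= 1.7
```

```bash
python3 -m creep '[[1,1,25,0,0,0],[1,1,50,0,0,0],[1,1,70,0,0,0],[1,1,80,0,0,0],[1,1,88,0,0,0]]'
python3 -m creep '[[0,0,0,0,0,0],[0,0,0,0,0,0],[0,0,0,0,0,0],[0,0,0,0,0,0],[0,0,0,0,0,0]]' 0 40
python3 -m creep '[[0,0,0,0,0,0],[0,0,0,0,0,0],[0,0,0,0,0,0]]'
```

```text
clock: 2.3
eef_pos: [634.8, -199.9, 152.7]
eef_rot: [3.141, 0.0, 2.027]
wrist_force: [-0.2, -0.5, 0.8]
finger_gap: 60.1
finger_force: 0.0
clock: 2.8
eef_pos: [635.4, -199.3, 152.8]
eef_rot: [3.141, 0.0, 2.028]
wrist_force: [-0.4, 0.1, -0.0]
finger_gap: 24.1
finger_force: 0.0
clock: 3.1
eef_pos: [635.5, -199.3, 152.8]
eef_rot: [3.141, 0.0, 2.028]
wrist_force: [1.7, 1.3, 3.1]
finger_gap: 13.2
finger_force: 40.0
```

Gripped on the 14 mm bar. I'll lift slowly.

```bash
python3 -m creep '[[0,0,-5,0,0,0],[0,0,-15,0,0,0],[0,0,-30,0,0,0],[0,0,-45,0,0,0],[0,0,-60,0,0,0]]'
python3 -m creep '[[0,0,0,0,0,0],[0,0,0,0,0,0]]'
python3 - <<'E'
from h import *
# bottle position
p,d,W,H=snap("top"); m=np.zeros((480,640),bool);m[268:292,366:392]=1;m&=(W[...,2]>30)&(W[...,2]<110);print("bottle",W[m].mean(0))
go((445,-205,212),down(116.5))
E
```

```text
clock: 3.6
eef_pos: [635.3, -199.4, 214.4]
eef_rot: [3.141, 0.001, 2.028]
wrist_force: [1.1, -0.2, -4.9]
finger_gap: 13.0
finger_force: 40.0
clock: 3.8
eef_pos: [635.2, -199.4, 212.6]
eef_rot: [3.141, 0.0, 2.028]
wrist_force: [0.1, 1.4, -5.6]
finger_gap: 12.9
finger_force: 40.0
bottle [ 382.65396517 -404.8643943    72.95860861]
clock 3.85 d [  78.7 -173.1    0. ] r [-0.001 -0.001 -0.005] rows>= 3.8
```

```bash
python3 -m creep '[[10,-15,0,0,0,0],[24,-45,0,0,0,0],[39,-80,0,0,0,0],[53,-115,0,0,0,0],[65,-145,0,0,0,0]]'
python3 -m creep '[[4,-13,0,0,0,0],[5,-22,0,0,0,0],[5,-24,0,0,0,0],[5,-24,0,0,0,0]]'
python3 -c "
from h import *
go((445,-215,116),down(116.5))"
```

```text
clock: 4.35
eef_pos: [474.4, -204.7, 211.6]
eef_rot: [-3.141, -0.001, 2.028]
wrist_force: [0.3, -1.3, -3.7]
finger_gap: 12.5
finger_force: 40.0
clock: 4.75
eef_pos: [453.0, -211.2, 212.2]
eef_rot: [-3.142, -0.0, 2.028]
wrist_force: [-0.3, -0.2, -4.7]
finger_gap: 13.0
finger_force: 40.0
clock 4.75 d [ 0.1 -8.8 96.2] r [-0.    -0.    -0.006] rows>= 1.9
```

```bash
python3 -m creep '[[0,0,15,0,0,0],[0,0,35,0,0,0],[0,0,55,0,0,0],[0,0,75,0,0,0],[0,0,88,0,0,0]]'
python3 -m creep '[[0,0,4,0,0,0],[0,0,7,0,0,0],[0,0,9,0,0,0],[0,0,9,0,0,0]]'
```

```text
clock: 5.25
eef_pos: [452.9, -210.7, 122.7]
eef_rot: [-3.141, -0.002, 2.028]
wrist_force: [-0.2, -0.6, -4.5]
finger_gap: 13.0
finger_force: 40.0
clock: 5.65
eef_pos: [452.9, -211.2, 115.8]
eef_rot: [3.141, 0.001, 2.028]
wrist_force: [-0.0, 0.6, -5.4]
finger_gap: 12.7
finger_force: 40.0
```

Run:
```python
from h import *
p,d,W,H=snap("side"); cv2.imwrite("pics/s1.png",cv2.resize(p[190:390,220:420],(600,600))[:,:,::-1])
```

```text
(no output)
```

View pics/s1.png

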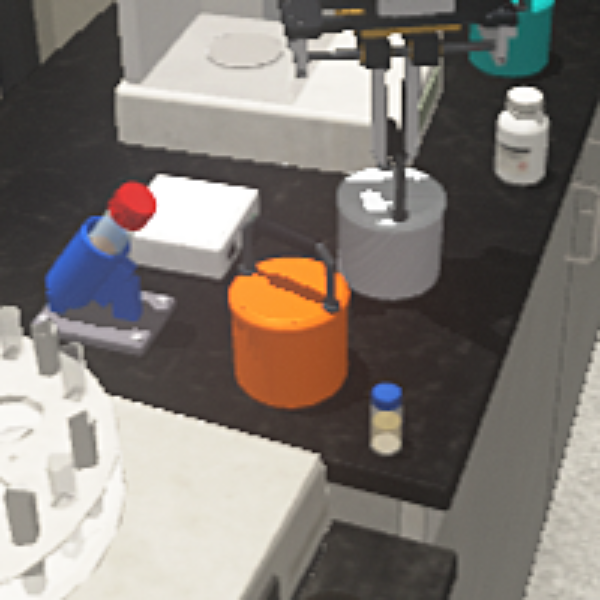

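The canister is upright, just above the bench beside the orange one (crop about (390,240)), and the plinth is clear. I'll lower the last 3 mm or so by feel.

```bash
python3 -m creep '[[0,0,1,0,0,0],[0,0,2,0,0,0],[0,0,3,0,0,0],[0,0,4,0,0,0],[0,0,4,0,0,0]]'
```

```text
clock: 6.2
eef_pos: [453.6, -211.3, 112.5]
eef_rot: [3.14, 0.002, 2.028]
wrist_force: [1.6, 1.1, 4.2]
finger_gap: 13.2
finger_force: 40.0
```

Contact: the wrist force went from -5 to +4 N. Now I'll release the canister.

```bash
python3 -m creep '[[0,0,0,0,0,0],[0,0,0,0,0,0],[0,0,0,0,0,0],[0,0,0,0,0,0]]' 60
python3 -m creep '[[0,0,-10,0,0,0],[0,0,-30,0,0,0],[0,0,-65,0,0,0],[0,0,-105,0,0,0],[0,0,-150,0,0,0]]'
python3 - <<'E'
from h import *
p,d,W,H=snap("top"); z=W[...,2]; cv2.imwrite("pics/t1.png",p[:,:,::-1])
g=(H[...,1]<50)&(H[...,2]>150)&(z>33)&(z<47)
k=np.zeros_like(g);k[160:225,284:335]=1;g&=k
c,(w,h),a=cv2.minAreaRect(np.ascontiguousarray(W[g][:,:2]).astype(np.float32));print("plinth",g.sum(),c,w,h,a,np.median(W[g],0))
v=H[...,2]; b=g&(v>=248); print("lit",b.sum(),W[b].mean(0), cv2.minAreaRect(W[b][:,:2].astype(np.float32)))
for n in("top","side"):
    if n=="side": p,d,W,H=snap(n)
    z=W[...,2]
    red=((H[...,0]<8)|(H[...,0]>172))&(H[...,1]>150)&(H[...,2]>90)&(z>105)&(np.linalg.norm(W[...,:2]-[617,-74],axis=-1)<45)
    q=W[red]; vv,uu=np.nonzero(red); print("cap",n,len(q),q.mean(0).round(1),q.min(0).round(),q.max(0).round(), uu.mean(),vv.mean())
    bl=(H[...,0]>100)&(H[...,0]<130)&(H[...,1]>120)&(z>20)&(np.linalg.norm(W[...,:2]-[660,-74],axis=-1)<60)
    q=W[bl]; print("blue",n,len(q),q.mean(0).round(1),q.min(0).round(),q.max(0).round(),"high",q[q[:,2]>80].mean(0).round(1))
    ba=(z>6)&(z<17)&(H[...,2]>90)&(H[...,1]<70)&(np.linalg.norm(W[...,:2]-[657,-74],axis=-1)<70)
    print("base",n,ba.sum(),cv2.minAreaRect(W[ba][:,:2].astype(np.float32)))
    can=(z>78)&(z<88)&(np.linalg.norm(W[...,:2]-[453,-211],axis=-1)<60); print("canlid",can.sum(),W[can].mean(0).round(1),W[can].min(0).round(),W[can].max(0).round())
print(manip.read_state()["eef_pos"],manip.read_state()["wrist_force"])
E
```

```text
clock: 6.6
eef_pos: [452.6, -211.1, 111.4]
eef_rot: [-3.141, -0.0, 2.028]
wrist_force: [-0.1, 0.0, -0.1]
finger_gap: 41.4
finger_force: 0.0
clock: 7.1
eef_pos: [452.2, -210.8, 263.3]
eef_rot: [-3.141, -0.001, 2.028]
wrist_force: [0.1, -0.5, 0.6]
finger_gap: 59.8
finger_force: 0.0
plinth 970 (635.9343872070312, -197.236572265625) 98.91424560546875 98.2461166381836 2.5731143951416016 [ 636.30366048 -196.95584736   38.7491597 ]
lit 930 [ 637.04983239 -196.96599107   38.90715049] ((636.5186157226562, -196.87120056152344), (96.32382202148438, 96.78153991699219), 2.9799745082855225)
cap top 128 [618.2 -74.4 128.5] [601. -90. 116.] [639. -58. 141.] 262.0 194.6015625
blue top 169 [671.8 -74.1  72.6] [637. -93.  37.] [702. -53. 102.] high [658.1 -74.   89.3]
base top 253 ((656.9762573242188, -72.9293212890625), (99.37488555908203, 67.0467300415039), 0.8864526152610779)
canlid 52 [ 435.3 -179.3   81.7] [ 413. -197.   78.] [ 458. -166.   88.]
cap side 173 [616.6 -66.2 126.2] [601. -88. 108.] [639. -53. 138.] 263.91907514450867 257.97109826589593
blue side 564 [655.5 -59.4  54.7] [622. -83.  20.] [699. -47.  99.] high [656.5 -60.2  88.8]
base side 420 ((654.8375854492188, -69.83648681640625), (100.31136322021484, 73.05235290527344), 3.1845803260803223)
canlid 495 [ 452.3 -202.5   81.7] [ 410. -252.   78.] [ 497. -163.   88.]
[ 454.09597644 -211.85774124  267.93844263] [ 8.85187720e-01  5.76291108e-04 -7.46706598e-01]
```

View pics/t1.png

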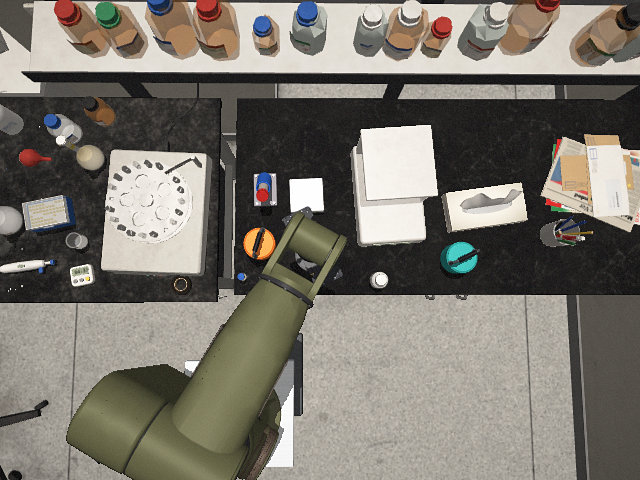

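The canister stands released on the bench, hidden under the wrist in this view; the side view puts its lid at z 82 with centre about (453,-207). The bare plinth is at (306,195) and the panel centre is about (636,-197). The tube's cap is at (262,194). Next is a tilted approach along the tube axis.

```bash
cat >> h.py <<'E'
ph=np.radians(2); th=np.radians(35)
A=np.array([-np.sin(th)*np.cos(ph),-np.sin(th)*np.sin(ph),np.cos(th)])
Y=np.array([-np.sin(ph),np.cos(ph),0]); TR=Ro.from_matrix(np.c_[np.cross(Y,-A),Y,-A])
C=np.array([620.8,-73.8,121.]); G=C-2*A-18.8*A   # TCP for the grasp
E
python3 -c "
from h import *
print(G,TR.as_euler('xyz'))
go((500,-140,310),TR); go(G+100*A,TR)"
```

```text
[632.7231222  -73.3836354  103.96163748] [-3.14159265  0.61086524 -3.10668607]
clock 7.2 d [ 43.9  73.1 -42. ] r [-0.35  -0.531 -1.111] rows>= 8.5
clock 7.2 d [ 69.6 168.6  82.4] r [-0.35  -0.531 -1.111] rows>= 8.5
```

```bash
python3 -m creep '[[4,7,-5,-0.035,-0.053,-0.11],[9,15,-10,-0.07,-0.106,-0.222],[13,22,-15,-0.105,-0.16,-0.333],[18,29,-20,-0.14,-0.212,-0.444],[22,36,-25,-0.175,-0.265,-0.555]]'
python3 -c "
from h import *
go((500,-140,310),TR)"
```

```text
clock: 7.7
eef_pos: [475.3, -174.9, 286.9]
eef_rot: [3.045, 0.302, 2.578]
wrist_force: [-0.0, -0.9, 0.7]
finger_gap: 59.7
finger_force: 0.0
clock 7.7 d [ -9.   44.6 -17.2] r [-0.172 -0.273 -0.553] rows>= 4.3
```

```bash
python3 -m creep '[[-2,9,-3,-0.035,-0.055,-0.11],[-4,18,-7,-0.07,-0.11,-0.22],[-5,27,-10,-0.105,-0.164,-0.332],[-7,36,-14,-0.14,-0.22,-0.442],[-9,45,-17,-0.172,-0.273,-0.553]]'
python3 -m creep '[[0,0,0,0,0,0]]'
python3 -c "
from h import *
go((500,-140,310),TR);go(G+100*A,TR);print(manip.read_state()['joints'])"
```

```text
clock: 8.2
eef_pos: [500.5, -139.9, 309.9]
eef_rot: [-3.141, 0.611, -3.106]
wrist_force: [0.1, 1.0, 0.1]
finger_gap: 60.2
finger_force: 0.0
clock: 8.3
eef_pos: [500.1, -140.2, 309.5]
eef_rot: [3.14, 0.609, -3.11]
wrist_force: [-0.5, -0.5, -0.7]
finger_gap: 59.8
finger_force: 0.0
clock 8.3 d [-0.2  0.2 -0.5] r [-0.    -0.001 -0.003] rows>= 0.0
clock 8.3 d [  7.4  62.2 145.7] r [-0.    -0.001 -0.003] rows>= 3.2
[-0.49669872 -0.14888845  1.87423391  0.37603459  0.90979857 -2.25522734]
```

```bash
python3 -m creep '[[2,15,36,0,0,0],[4,31,73,0,0,0],[6,47,110,0,0,0],[7,62,146,0,0,0],[7,62,146,0,0,0]]'
python3 -m creep '[[0,0,0,0,0,0]]'
python3 - <<'E'
from h import *
go(G,TR);print(manip.read_state()['joints'])
p,d,W,H=snap("side"); a=cv2.resize(p[190:340,200:350],(600,600),interpolation=2)
cv2.imwrite("pics/s2.png",a[:,:,::-1])
# TCP and expected cap centre in side pixels
i=manip.camera_info("side")
print(cv2.projectPoints(np.array([C,C+60*A,C-44*A,G]),i["rvec"],i["tvec"],i["K"],None)[0].reshape(-1,2))
E
```

```text
clock: 8.8
eef_pos: [575.9, -73.8, 181.1]
eef_rot: [3.135, 0.601, -3.116]
wrist_force: [-0.5, 0.1, 0.7]
finger_gap: 59.5
finger_force: 0.0
clock: 8.9
eef_pos: [576.2, -75.5, 185.5]
eef_rot: [3.137, 0.607, -3.114]
wrist_force: [0.2, -0.1, 1.0]
finger_gap: 60.3
finger_force: 0.0
clock 8.9 d [ 0.   0.2 99.2] r [-0.    -0.004 -0.006] rows>= 2.0
[-0.27457288  0.10678134  1.92365273  0.3369569   0.55256408 -2.11131179]
[[263.96760669 257.81073891]
 [276.12201305 241.82580114]
 [255.55717963 268.87176068]
 [259.9410989  263.1062239 ]]
```

View pics/s2.png

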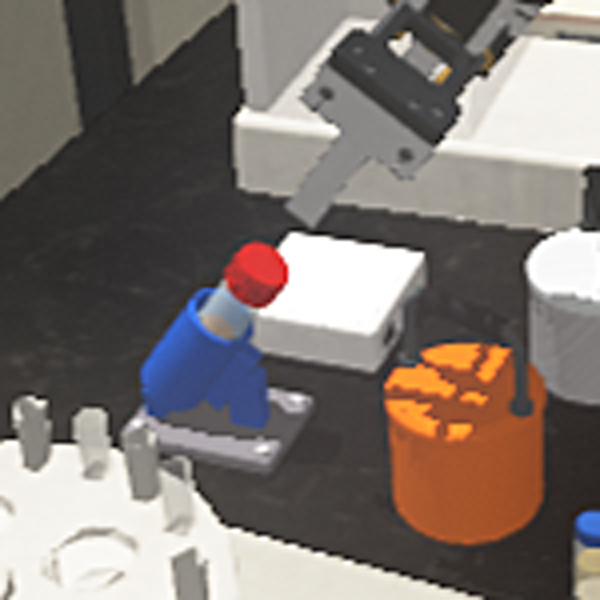

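The fingers line up with the tube axis. The cap is at crop (257,273), i.e. pixel (264,258), which matches the prediction. I'll advance and grip.

```bash
python3 -m creep '[[0,0,20,0,0,0],[0,0,45,0,0,0],[0,0,65,0,0,0],[0,0,80,0,0,0],[0,0,92,0,0,0]]'
python3 -m creep '[[0,0,5,0,0,0],[0,0,7,0,0,0],[0,0,7,0,0,0]]'
python3 -m creep '[[0,0,0,0,0,0],[0,0,0,0,0,0],[0,0,0,0,0,0],[0,0,0,0,0,0],[0,0,0,0,0,0]]' 0 25
python3 -c "
from h import *
go(G,TR)"
```

```text
clock: 9.45
eef_pos: [629.5, -74.9, 111.2]
eef_rot: [3.139, 0.61, -3.114]
wrist_force: [-0.3, -0.4, -0.0]
finger_gap: 60.1
finger_force: 0.0
clock: 9.75
eef_pos: [632.9, -74.0, 105.2]
eef_rot: [3.139, 0.609, -3.113]
wrist_force: [-0.4, 0.2, -0.1]
finger_gap: 60.3
finger_force: 0.0
clock: 10.25
eef_pos: [632.9, -73.8, 104.8]
eef_rot: [3.139, 0.609, -3.112]
wrist_force: [-0.8, 1.3, 2.7]
finger_gap: 32.1
finger_force: 25.0
clock 10.25 d [0.6 0.4 0.6] r [-0.001 -0.002 -0.005] rows>= 0.0
```

Gripped on the cap at about 33 mm. I'll draw it out along the axis.

```bash
python3 -m creep '[[0,0,-8,0,0,0],[0,0,-22,0,0,0],[0,0,-40,0,0,0],[0,0,-60,0,0,0],[0,0,-80,0,0,0]]'
python3 -m creep '[[0,0,-20,0,0,0],[0,0,-30,0,0,0],[0,0,-35,0,0,0],[0,0,-35,0,0,0]]'
python3 - <<'E'
from h import *
s=manip.read_state();print(s["joints"],s["finger_gap"])
for y in (180,150,120): go((636.3,-197,206),down(y))
p,d,W,H=snap("side"); cv2.imwrite("pics/s3.png",cv2.resize(p[190:340,200:350],(600,600),interpolation=2)[:,:,::-1])
E
```

```text
clock: 10.75
eef_pos: [586.2, -75.4, 170.8]
eef_rot: [3.139, 0.608, -3.112]
wrist_force: [0.1, -0.1, -0.8]
finger_gap: 32.4
finger_force: 25.0
clock: 11.15
eef_pos: [567.1, -76.1, 199.1]
eef_rot: [3.139, 0.609, -3.112]
wrist_force: [0.8, 0.7, -1.5]
finger_gap: 32.4
finger_force: 25.0
[-0.28186791  0.06781574  1.93192764  0.32896086  0.58137675 -2.10674423] 32.41751720914705
clock 11.15 d [ -57.8 -122.9   31.6] r [0.011 0.609 0.029] rows>= 4.1
clock 11.15 d [ -57.8 -122.9   31.6] r [0.171 0.593 0.536] rows>= 5.4
clock 11.15 d [ -57.8 -122.9   31.6] r [0.329 0.547 1.042] rows>= 8.2
```

View pics/s3.png

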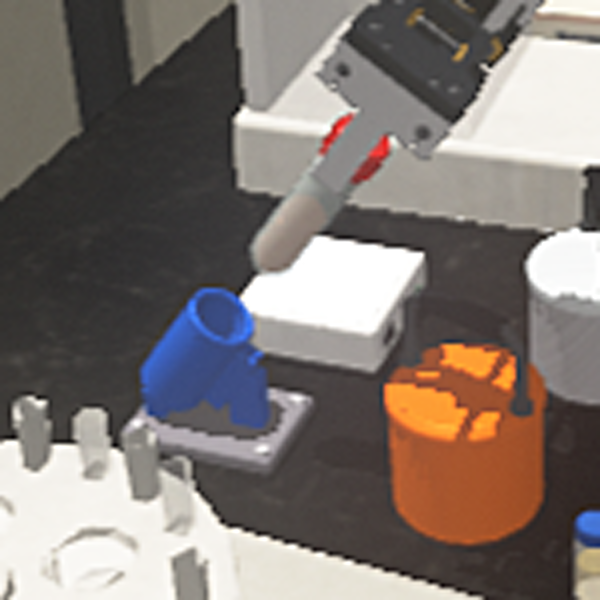

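The tube is out of the sleeve, gripped along its axis, with its foot near crop (270,262). Now I'll bring it upright over the panel.

```bash
python3 -c "
from h import *
go((636.3,-197,206),down(160))"
python3 -m creep '[[-6,-12,2,0.012,0.06,0.037],[-17,-37,8,0.035,0.18,0.11],[-29,-61,15,0.06,0.3,0.184],[-40,-86,22,0.083,0.42,0.257],[-52,-110,28,0.107,0.54,0.331]]'
python3 -c "
from h import *
go((636.3,-197,206),down(160));print(manip.read_state()['joints'])"
```

```text
clock 11.2 d [ -58.1 -123.    31. ] r [0.118 0.6   0.367] rows>= 4.8
clock: 11.7
eef_pos: [629.7, -184.9, 204.7]
eef_rot: [3.133, 0.056, 2.825]
wrist_force: [0.7, 0.6, -0.1]
finger_gap: 32.3
finger_force: 25.0
clock 11.7 d [-10.1  -9.4  -0.9] r [0.009 0.056 0.033] rows>= 0.4
[-0.34566127  0.50778277  1.2352968   0.01045749  1.34305204 -1.60251359]
```

```bash
python3 -m creep '[[-4,-4,0,0.004,0.03,0.015],[-8,-8,-1,0.008,0.05,0.03],[-10,-9,-1,0.009,0.056,0.033],[-10,-9,-1,0.009,0.056,0.033],[-10,-9,-1,0.009,0.056,0.033]]'
python3 -m creep '[[0,0,0,0,0,0],[0,0,0,0,0,0],[0,0,0,0,0,0]]'
python3 - <<'E'
from h import *
p,d,W,H=snap("side"); z=W[...,2]
a=cv2.resize(p[180:330,200:350],(600,600),interpolation=2); cv2.imwrite("pics/s4.png",a[:,:,::-1])
# tube: points near the tool axis below the finger tips
s=manip.read_state(); m=(np.linalg.norm(W[...,:2]-s["eef_pos"][:2],axis=-1)<35)&(z>60)&(z<s["eef_pos"][2]-8)
q=W[m]
for lo in range(90,200,15):
    k=q[(q[:,2]>=lo)&(q[:,2]<lo+15)]
    if len(k)>3: print(lo,len(k),k.mean(0).round(1),k.min(0).round(),k.max(0).round())
for n in("side","top"):
    if n=="top": p,d,W,H=snap(n); z=W[...,2]
    can=(z>78)&(z<88)&(np.linalg.norm(W[...,:2]-[453,-208],axis=-1)<60); print("canlid",can.sum(),W[can].min(0).round(),W[can].max(0).round())
E
```

```text
clock: 12.2
eef_pos: [635.8, -195.5, 206.6]
eef_rot: [3.14, 0.005, 2.796]
wrist_force: [-0.5, 0.1, -0.1]
finger_gap: 32.4
finger_force: 25.0
clock: 12.5
eef_pos: [635.8, -195.7, 207.2]
eef_rot: [3.14, 0.005, 2.796]
wrist_force: [-0.4, 0.5, -1.8]
finger_gap: 32.4
finger_force: 25.0
120 37 [ 629.7 -186.1  129.2] [ 620. -199.  121.] [ 645. -180.  135.]
135 55 [ 629.3 -184.4  142.8] [ 618. -194.  135.] [ 643. -179.  150.]
150 62 [ 628.2 -185.   157.8] [ 619. -197.  150.] [ 646. -178.  165.]
165 62 [ 628.8 -185.7  172.5] [ 618. -199.  165.] [ 646. -179.  180.]
180 63 [ 628.1 -185.   187.4] [ 618. -199.  180.] [ 643. -178.  195.]
195 16 [ 629.3 -184.5  196.9] [ 620. -196.  195.] [ 641. -180.  199.]
canlid 490 [ 409. -249.   78.] [ 497. -162.   88.]
canlid 429 [ 410. -254.   78.] [ 499. -177.   88.]
```

View pics/s4.png

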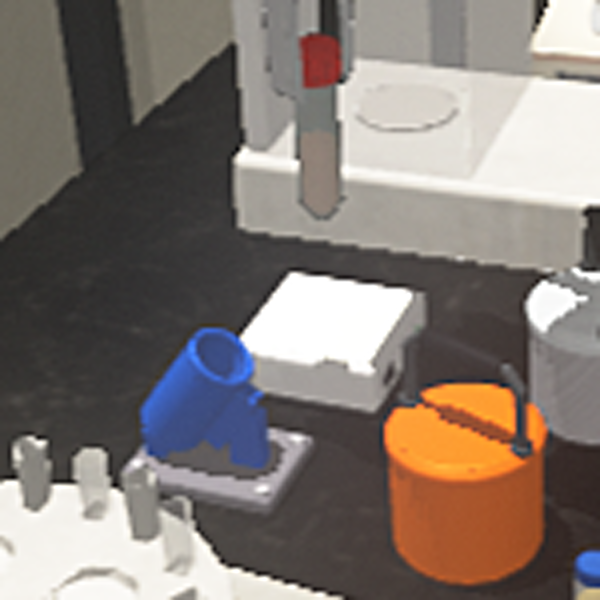

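The tube hangs upright, cap on top, with its foot at crop (320,215), about 79 mm above the panel centre and touching only the gripper. The canister stands clear on the bench, so I'll hand the job in.

```bash
python3 -c "
from cell import manip
s=manip.read_state();print(s['clock'],abs(s['qd']).max());print(manip.sign_off())"
```

```text
12.6 0.004746169974349741
the job is handed in; nothing more can be done
None
```

I handed the job in at 12.6 s; sign-off returned no verdict. The canister stands upright on the bench, released, and the tube is held upright and steady about 79 mm above the middle of the lit panel.

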